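Tuck the recipe box lid under its lip

TASK

Close the blue recipe-card box: push its white hinged lid over with your fingertips until it lies flat, press it down and push it along by the red ridge until it is fully home with its edge tucked beneath the steel lip, so that it stays shut when you let go. Push gently and never pinch the lid, and leave the things standing round the box where they are.

Things in the scene. Friction and masses are not known exactly. Their poses are not given: they have to be found in the camera images.
- card_box: Blue recipe-card box, firmly fixed to the worktop, 150 mm long (own x) by 120 mm wide (own y), rim 60 mm high, open on top. Origin at the centre of its underside; own z up; own +x points from the hinge end towards the lip end.
- hinge_pin (a point): Centre of the lid's steel hinge pin (runs along the box's own y), 63 mm above the worktop, at box x = -70 mm as long as the lid is not slid. The pin rides in slots, so lid and pin together can slide up to 14 mm towards the lip.
- lip_edge (a point): Middle of the front edge of the retaining lip: a steel bracket 70 mm wide on the end wall opposite the hinge, at box x = +66 mm; underside of the lip 70 mm, its top 74 mm above the worktop (plus a small flared edge to 77 mm). The lip overhangs from x = 66 to 84 mm; its upright's inner face is at 80 mm.
- ridge (a point): Middle of the top of the red thumb ridge on the lid's upper (outer) face: 56 mm wide along the box's y, 6 mm thick, standing 8 mm proud of the face; its centreline lies 95 mm from the hinge pin, 37 mm from the lid's free edge. Turns with the lid.
- lid_edge (a point): Middle of the lid's free edge, 132 mm from the hinge pin (mid-thickness). The lid is a white flap 114 mm wide and 4 mm thick; shut, its upper face is 65 mm above the worktop and its free edge is 4 mm short of the lip until it is slid.
- lid (a joint): Angle of the white lid, rad: 0 = folded flat on the box, pi/2 = upright, stop at 1.95 = leaning back beyond the hinge end. The outer face with the ridge looks away from the lip when the lid is upright. Springy crease: about 0.1 N m opens it from flat, almost none near 1.9; let go when flat and not tucked, it springs up again to about 1.4.
- pin (a joint): How far lid and hinge pin are slid along the slots towards the lip, m: 0 = back, 0.014 = fully home (free edge 10 mm under the lip). Stays where it is left; moves at about 2.5 N. If it is slid forward while the lid is still up, the lid comes down on top of the lip and must be slid back first.
- salt: Small clear salt shaker with a grey cap, 44 mm across, 90 mm tall, close beside the box; loose, to be left alone. Origin at the centre of its underside.
- spice_jar: Spice jar with a dark brown cap, 44 mm across, 96 mm tall, close beside the box; loose, to be left alone. Origin at the centre of its underside.
- mug: Green mug, 86 mm across, 118 mm with its handle, 96 mm tall; loose, to be left alone. Origin at the centre of its underside.
- yoghurt: White yoghurt pot, 72 mm across, 71 mm tall; loose, to be left alone. Origin at the centre of its underside.
- sugar: Sugar jar with a yellow cap, 63 mm across, 110 mm tall; loose, to be left alone. Origin at the centre of its underside.
Not all that is in view belongs to the job. Leave any orange look-alike of the card_box alone.

How it is judged (in metres and radians):
On the way:
1. the lid is folded down flat while its edge is still short of the lip's inside (value of joint lid below 0.12 rad and value of joint pin below 0.007 m).
At the end, for the whole second after the job is handed in: The lid lies flat (within 0.055 rad) with its edge at least 6 mm beneath the lip (slid at least 10.5 of 14 mm) and stays so when let go; the five loose things stand upright within 30 mm of where they were (value of joint pin above 0.0105 m and value of joint lid below 0.055 rad and x of lid_edge in the frame of card_box above 0.0725 m and z of lid_edge in the frame of card_box below 0.07 m and angle between each of salt, spice_jar, mug, yoghurt, sugar's own z axis and vertical below 0.15 rad and distance of each of salt, spice_jar, mug, yoghurt, sugar from where it was at the start of the episode below 0.03 m); the robot touches nothing.
It fails at once if the lid is pinched or forced (more than 30 N from the fingers) (contact force between lid and the fingers above 30 N).
It fails at once if a thing beside the box is pushed away, tipped or lifted (distance of any of salt, spice_jar, mug, yoghurt, sugar from where it was at the start of the episode above 0.03 m or angle between any of salt, spice_jar, mug, yoghurt, sugar's own z axis and vertical above 0.5 rad).
It also fails if it takes over 40 s, if anything falls off the work surface, if the arm or the gripper's body presses on something with over 40 N, if the wrist force passes 120 N, or if a joint passes its speed limit or range.

ROBOT

A 6-joint arm with a two-finger parallel gripper is mounted at the origin on a cart in front of the work surface, level with it; the furniture and walls round the work are solid. World frame = base frame: x ahead of the robot, y to its left, z up, the work surface at z = 0. Lengths are in mm, angles in rad, forces in N, time in s.
With the tool pointing down it reaches from about 350 to 775 mm from the base axis. Payload 7.3 kg.
Tool frame: the origin (TCP) lies at the very end of the fingers, on their centre line; the grasp point (between the pads) lies 19 mm behind it; x points along the fingers, y is the direction in which the jaws open and shut, and the axes are right-handed (so a half turn about x gives the same grasp; the last joint's range is limited). The gripper opens to 92 mm and grips with 3 to 60 N. Pads are 19 mm wide; open, the fingers measure 130 mm over their backs; the gripper's body (75 mm by 190 mm) begins 47 mm behind the grasp point.
Start: joints at [-1.495, 0.342, 1.524, -0, 1.275, -0.146], TCP at [115.514, -512.154, 226.741] pointing down, gripper open.
Joint ranges: [-2.53, 2.53], [-0.77, 2.02], [0.04, 2.7], [-1, 4.14], [0.28, 2.66], [-3.11, 3.11]. Speed limits (rad/s): [2.57, 2.57, 3.14, 3.14, 3.14, 3.14].

INTERFACE

Orientations are given as [roll, pitch, yaw] about the fixed x, y, z axes, in that order (R = Rz(yaw) Ry(pitch) Rx(roll)).
In Python, from plant import sensors, capture, bot gives the robot as it stands.
- The arm moves only by the shell command python3 -m crank 'ROWS' [OPENING]. ROWS is JSON, a list of rows, each an object of numbers: "dx", "dy", "dz": the shift along the tool's x, y, z in cm; "spin": the turn about the tool's x in rad. A call has 1 to 20 rows; each row is the pose to reach, as a shift and turn from the pose commanded when the call began, along the tool's axes at that moment; what a row does not reach only later rows make up. A row lasts 1/12 s, in which the tool goes at most 41.7 mm and 7.16 degrees, less where a joint would pass 70% of its speed; a pose out of reach is approached as far as the arm can. A call with a gripper value outside its range is refused whole. OPENING is the opening in per cent of the stroke, from 0 (shut) to 100 (fully open), set as the call begins (- or left out, the last holds). The fingers move at their own pace and stop on an object; the grip force is fixed at half the most. Time passes only in rows, so rows that repeat a pose let the fingers close. It gives the time, the measured TCP pose, the force and the opening at its end, in the units of the state.
- sensors.get_obs(): the state, without advancing time (a new reading comes with each control period).
- capture(name): name is "scene" or "side" or "wrist"; returns a dict with "frame" (480x640x3 uint8, blue, green, red), "vfov" (degrees; the focal length in pixels is half the picture's height over the tangent of half this angle, whatever the lens; pixels are square), "cx", "cy" (the principal point, pixels), "view" (4x4, takes a point from world to camera coordinates); the wrist camera has in their place "mount" (4x4, takes a point from camera to tool coordinates, whose origin is the TCP and whose axes are the tool frame's). Camera axes: x right, y down, z forward; pixel columns grow to the right and rows downward; lengths in mm; the calibration is good to about 2 mm. The wrist camera is an equidistant fisheye: a pixel r from the principal point sees the ray r / f radians off the axis. A picture is of the moment at which its call begins: read the wrist's pose just before it. There is no depth.
- bot.close_job(): hands the job in, once; it reports no verdict.
The state is a dict: "time": time; "joint_positions": joint angles; "dq": joint speeds; "tau": joint torques, N m; "tool_pos": TCP position; "tcp_rot": TCP orientation; "contact_force": force on the tool from outside, world axes, zero at the start; "moment": the same for the moment, N m; "grip_width": finger opening in mm.
Only numpy, scipy, OpenCV 4.12 (cv2) and the standard library are available. Lean on these libraries where they do the work, as an engineer would, in place of code of your own. Each camera call takes 0.05 s, during which the arm holds its last target.

## Working session

There is one attempt and no reset: what is moved stays moved. The work goes in short steps, Python scripts to look and compute and a shell command to move; the robot and the scene stay as the last step left them, time stands still between calls to the robot, and variables do not carry over. Pictures are saved under pics/ and viewed, and the job is handed in when it is done.

```bash
ls; mkdir -p pics
python3 - <<'E'
from plant import sensors, capture, bot
import cv2
o=sensors.get_obs()
for k,v in o.items(): print(k,v)
for n in ["scene","side","wrist"]:
    c=capture(n); cv2.imwrite(f"pics/{n}0.png",c["frame"])
    print(n,{k:v for k,v in c.items() if k!="frame"})
E
```

```text
pics
time 0.0
joint_positions [-1.49499237e+00  3.42728332e-01  1.52503220e+00 -3.28031777e-05
  1.27539857e+00 -1.45977229e-01]
dq [-0.00124034  0.00042698  0.00130783 -0.0011084  -0.00041298 -0.00048612]
tau [-1.97648529e-03 -4.31246030e+01 -2.44224483e+01  7.16049923e-02
  5.58900239e-02 -1.06478396e-04]
tool_pos [ 115.47463735 -511.71661393  226.03675887]
tcp_rot [-1.69675168  1.56922957  1.66663174]
contact_force [ 0.28914977  0.44539833 -0.64439158]
moment [0.04585521 0.00866528 0.03069537]
grip_width 91.92195914281811
scene {'vfov': 55.71572672045149, 'cx': 319.1627037736589, 'cy': 239.82817631653046, 'view': array([[-8.40496741e-01, -5.41724886e-01,  9.96877978e-03,
         4.80252888e+02],
       [-3.15159691e-01,  4.73844870e-01, -8.22280614e-01,
         1.79524016e+02],
       [ 4.40726217e-01, -6.94265934e-01, -5.68994917e-01,
         8.75771013e+02],
       [ 0.00000000e+00,  0.00000000e+00,  0.00000000e+00,
         1.00000000e+00]])}
side {'vfov': 49.5342045929907, 'cx': 319.3040551400482, 'cy': 239.84570114942318, 'view': array([[-9.14817431e-01, -4.03359653e-01,  2.02498693e-02,
         5.40824217e+02],
       [-2.68903558e-01,  5.70928610e-01, -7.75713477e-01,
         1.52432439e+02],
       [ 3.01330289e-01, -7.15081473e-01, -6.30760291e-01,
         1.30274736e+03],
       [ 0.00000000e+00,  0.00000000e+00,  0.00000000e+00,
         1.00000000e+00]])}
wrist {'vfov': 65.70646984690485, 'cx': 323.0734031341964, 'cy': 237.79257227332673, 'mount': array([[ 1.35738083e-03, -2.47416839e-01,  9.68908182e-01,
        -1.57586086e+02],
       [ 9.99999062e-01,  5.10617983e-04, -1.27054771e-03,
        -7.69669226e-01],
       [-1.80387044e-04,  9.68908998e-01,  2.47417300e-01,
        -6.53278670e+01],
       [ 0.00000000e+00,  0.00000000e+00,  0.00000000e+00,
         1.00000000e+00]])}
```

View pics/scene0.png

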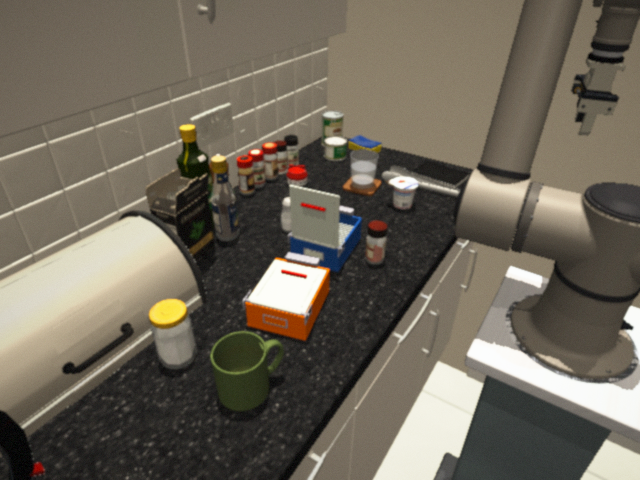

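View pics/side0.png

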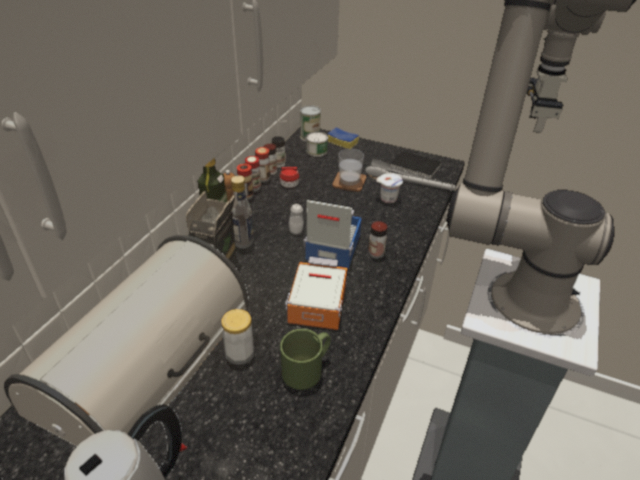

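View pics/wrist0.png

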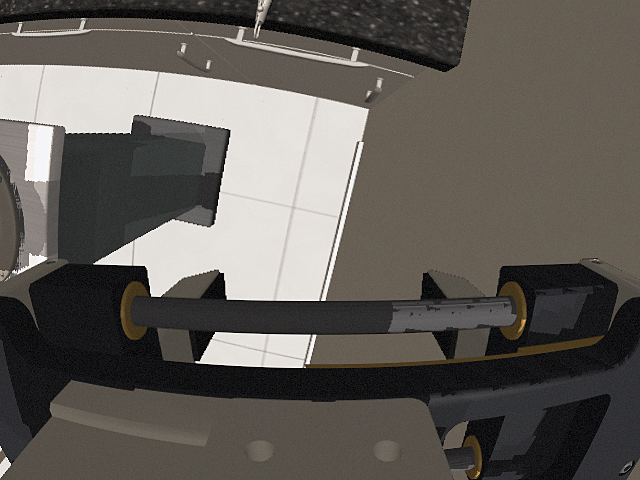

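Run:
```python
import cv2
a=cv2.imread("pics/scene0.png");b=cv2.imread("pics/side0.png")
cv2.imwrite("pics/sc_crop.png",cv2.resize(a[160:350,230:420],None,fx=4,fy=3.15*4/3.15,interpolation=cv2.INTER_CUBIC)[:600*2][:760])
cv2.imwrite("pics/sc_crop.png",cv2.resize(a[160:300,250:430],(800,622),interpolation=cv2.INTER_CUBIC)[:600])
cv2.imwrite("pics/si_crop.png",cv2.resize(b[180:300,260:420],(800,600),interpolation=cv2.INTER_CUBIC))
```

```text
(no output)
```

View pics/sc_crop.png

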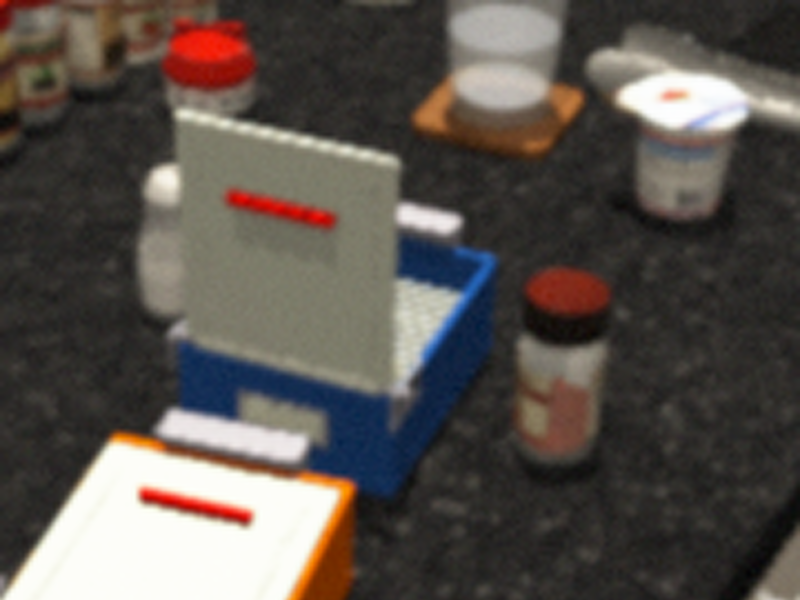

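View pics/si_crop.png

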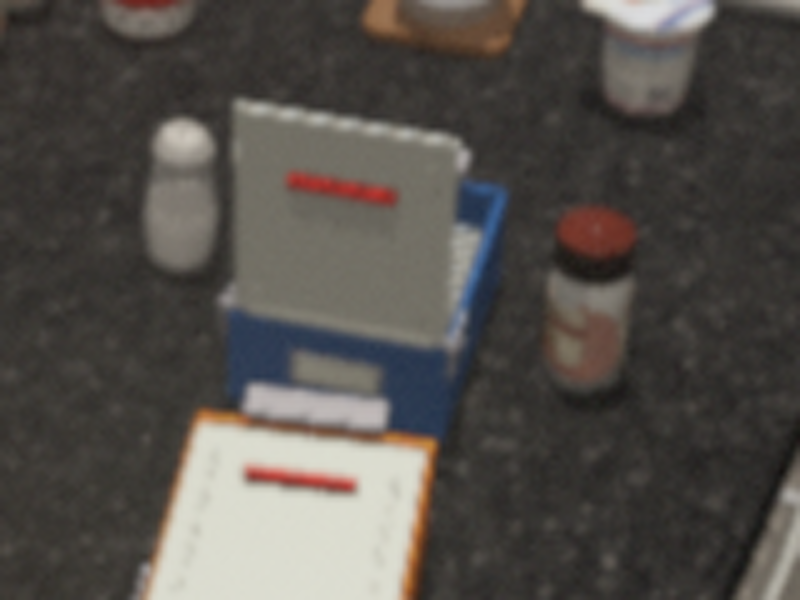

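```bash
cat > h.py <<'E'
import numpy as np, cv2
from scipy.optimize import least_squares
from scipy.spatial.transform import Rotation as R
from plant import sensors, capture, bot
def cam(n):
    c=capture(n); f=240/np.tan(np.radians(c["vfov"]/2)); return c,f
def proj(c,P):
    P=np.atleast_2d(P); f=240/np.tan(np.radians(c["vfov"]/2))
    q=P@c["view"][:3,:3].T+c["view"][:3,3]
    return np.c_[c["cx"]+f*q[:,0]/q[:,2], c["cy"]+f*q[:,1]/q[:,2]]
def ray(c,u,v,z):
    f=240/np.tan(np.radians(c["vfov"]/2)); V=c["view"]; d=V[:3,:3].T@np.array([(u-c["cx"])/f,(v-c["cy"])/f,1]); o=-V[:3,:3].T@V[:3,3]
    return o+d*(z-o[2])/d[2]
def lidpt(th,s,r,n):   # s slide, r from pin along lid, n above midplane (outer)
    # box x,z ; shut: lid along +x, outer normal +z ; upright: along +z, outer normal -x
    return np.array([-70+s+r*np.cos(th)-n*np.sin(th), 63+r*np.sin(th)+n*np.cos(th)])
def model(p):
    x,y,yaw,th=p; c,s=np.cos(yaw),np.sin(yaw)
    def W(b): b=np.atleast_2d(b); return np.c_[x+c*b[:,0]-s*b[:,1], y+s*b[:,0]+c*b[:,1], b[:,2]]
    return W
E
python3 - <<'E'
from h import *
sc,_=cam("scene"); si,_=cam("side")
def L(th,r,y,n):
    a=lidpt(th,0,r,n); return [a[0],y,a[1]]
def feats(th): return [
 (sc,(390,495),[-75,-60,0]),(sc,(497,257),[75,-60,60]),(sc,(178,112),L(th,132,57,2)),(sc,(398,160),L(th,132,-57,2)),
 (sc,(228,193),L(th,98,28,10)),(sc,(335,220),L(th,92,-28,10)),
 (si,(507,187),[75,-60,60]),(si,(235,100),L(th,132,57,2)),(si,(460,138),L(th,132,-57,2)),
 (si,(288,180),L(th,95,28,10)),(si,(397,195),L(th,95,-28,10)),(si,(440,435),[-75,-60,0])]
def px(c,u): return np.array([u[0]/4.4444+250,u[1]/4.4444+160]) if c is sc else np.array([u[0]/5+260,u[1]/5+180])
def res(p):
    W=model(p); return np.concatenate([proj(c,W(b))[0]-px(c,u) for c,u,b in feats(p[3])])
P0=ray(sc,250+390/4.444,160+495/4.444,0); print(P0)
best=min((least_squares(res,[P0[0],P0[1]-60,yaw,1.6],x_scale=[10,10,.1,.1]) for yaw in(-1.2,-1.6,-2)),key=lambda r:r.cost)
print(best.x,best.cost); print(best.fun.reshape(-1,2).round(1))
# loose objects: base pixels
for n,c,u in [("salt",si,(180,265)),("spice",sc,(555,460)),("spice",si,(588,388)),("yog",sc,(678,210))]:
    q=px(c,u); print(n,ray(c,q[0],q[1],0).round(0))
W=model(best.x); print("lip",W([66,0,70]),"pin",W([-70,0,63]))
E
```

```text
[468.12281458  82.76571427   0.        ]
[538.74539042  18.12176376  -1.41455213   1.58927056] 4.8182596880109685
[[ 0.1  0.1]
 [-0.1 -0.9]
 [-0.8 -1.2]
 [ 0.3 -0.8]
 [-0.9 -0.7]
 [-0.6  1.4]
 [ 0.3 -0.2]
 [ 0.3  0. ]
 [ 0.5  0. ]
 [ 0.  -0.2]
 [ 0.1  0.6]
 [ 1.2  0.6]]
salt [660.  10.   0.]
spice [411.  10.   0.]
spice [412.  12.   0.]
yog [ 464. -261.    0.]
lip [[549.01560165 -47.07426957  70.        ]] pin [[527.85274214  87.26907183  63.        ]]
```

```bash
cat >> h.py <<'E'
BX=(538.75,18.12,-1.41455)
def b2w(b): return model((*BX,0))(b)
def w2b(w):
    c,s=np.cos(BX[2]),np.sin(BX[2]); d=np.array(w[:2])-np.array(BX[:2]); return np.array([c*d[0]+s*d[1],-s*d[0]+c*d[1],w[2]])
def tool():
    o=sensors.get_obs(); return o,np.array(o["tool_pos"]),R.from_euler("xyz",o["tcp_rot"]).as_matrix()
def to(wp):
    o,p,M=tool(); return (M.T@(np.array(wp)-p)/10).round(2)
def stat():
    o,p,M=tool(); print("t",o["time"],"tcp",p.round(1),"box",w2b(p).round(1),"F",np.array(o["contact_force"]).round(2),"grip",round(o["grip_width"],1),"q",np.array(o["joint_positions"]).round(2)); print("axes in box:",np.round(R.from_euler("z",-BX[2]).as_matrix()@M,3).tolist())
E
python3 - <<'E'
from h import *
stat(); o,p,M=tool(); print(M.round(3))
sc,_=cam("scene")
for n,u in [("oil",(190,255)),("bottle2",(226,240)),("carton",(190,258)),("roll end",(200,290)),("glass",(362,188)),("saltbase",(287,232)),("redjar",(296,190))]: print(n,ray(sc,*u,0).round(0))
for w in [(400,-300,240),(400,100,240),b2w([-112,0,240])[0],b2w([-112,0,145])[0]]: print(np.round(w), to(w), "p+",(M.T@(np.array(w)-[115.5,-512.15,226.74])/10).round(2))
E
```

```text
t 0.25 tcp [ 115.5 -512.   226.4] box [ 457.8 -500.6  226.4] F [ 0.41 -0.34  0.23] grip 91.8 q [-1.5   0.34  1.52 -0.    1.28 -0.15]
axes in box: [[-0.001, 0.998, 0.066], [0.0, 0.066, -0.998], [-1.0, -0.001, -0.0]]
[[-0.     0.22  -0.976]
 [ 0.001 -0.976 -0.22 ]
 [-1.    -0.001 -0.   ]]
oil [790. 222.   0.]
bottle2 [762. 129.   0.]
carton [782. 231.   0.]
roll end [681. 299.   0.]
glass [ 612. -298.    0.]
saltbase [658.  17.   0.]
redjar [ 767. -178.    0.]
[ 400 -300  240] [ -1.34 -14.42 -32.42] p+ [ -1.32 -14.44 -32.42]
[400 100 240] [ -1.32 -53.44 -41.22] p+ [ -1.29 -53.46 -41.22]
[521. 129. 240.] [ -1.32 -53.58 -53.68] p+ [ -1.29 -53.59 -53.69]
[521. 129. 145.] [  8.18 -53.58 -53.68] p+ [  8.21 -53.59 -53.69]
```

```bash
python3 -m crank '[{"dx":-3,"dy":-14.4,"dz":-32.4,"spin":-1.505},{"dx":-3,"dy":-14.4,"dz":-32.4,"spin":-1.505},{"dx":-3,"dy":-14.4,"dz":-32.4,"spin":-1.505},{"dx":-3,"dy":-14.4,"dz":-32.4,"spin":-1.505},{"dx":-3,"dy":-14.4,"dz":-32.4,"spin":-1.505},{"dx":-3,"dy":-14.4,"dz":-32.4,"spin":-1.505},{"dx":-3,"dy":-14.4,"dz":-32.4,"spin":-1.505},{"dx":-3,"dy":-14.4,"dz":-32.4,"spin":-1.505},{"dx":-3,"dy":-53.6,"dz":-53.7,"spin":-1.505},{"dx":-3,"dy":-53.6,"dz":-53.7,"spin":-1.505},{"dx":-3,"dy":-53.6,"dz":-53.7,"spin":-1.505},{"dx":-3,"dy":-53.6,"dz":-53.7,"spin":-1.505},{"dx":-3,"dy":-53.6,"dz":-53.7,"spin":-1.505},{"dx":-3,"dy":-53.6,"dz":-53.7,"spin":-1.505},{"dx":-3,"dy":-53.6,"dz":-53.7,"spin":-1.505},{"dx":-3,"dy":-53.6,"dz":-53.7,"spin":-1.505},{"dx":-3,"dy":-53.6,"dz":-53.7,"spin":-1.505},{"dx":-3,"dy":-53.6,"dz":-53.7,"spin":-1.505},{"dx":-3,"dy":-53.6,"dz":-53.7,"spin":-1.505},{"dx":-3,"dy":-53.6,"dz":-53.7,"spin":-1.505}]' 0
python3 -c "
from h import *
stat()"
```

```text
time: 1.97
tool_pos: [522.2, 134.6, 256.4]
tcp_rot: [2.715, 1.568, 1.305]
contact_force: [-1.8, -0.4, 0.4]
grip_width: 0.5
t 1.9667 tcp [522.2 134.6 256.4] box [-117.6    1.8  256.4] F [-1.82 -0.4   0.44] grip 0.5 q [ 0.11  0.35  1.43  0.    1.36 -0.05]
axes in box: [[-0.002, -0.004, 1.0], [0.001, 1.0, 0.005], [-1.0, 0.001, -0.002]]
```

```bash
python3 -m crank '[{"dx":4},{"dx":8},{"dx":11.2},{"dx":11.2},{"dx":11.2}]'
python3 -c "
from h import *
stat()
for n in ['scene','wrist','side']:
    c=capture(n); cv2.imwrite(f'pics/{n}1.png',c['frame'])
a=cv2.imread('pics/scene1.png'); cv2.imwrite('pics/scene1c.png',cv2.resize(a[140:300,230:430],(800,640),interpolation=cv2.INTER_CUBIC)[:600])
"
```

```text
t 1.9667 tcp [522.2 134.6 256.4] box [-117.6    1.8  256.4] F [-1.82 -0.4   0.44] grip 0.5 q [ 0.11  0.35  1.43  0.    1.36 -0.05]
axes in box: [[-0.002, -0.004, 1.0], [0.001, 1.0, 0.005], [-1.0, 0.001, -0.002]]invalid input at $[0]: expected keys dx, dy, dz, spin
```

View pics/scene1c.png

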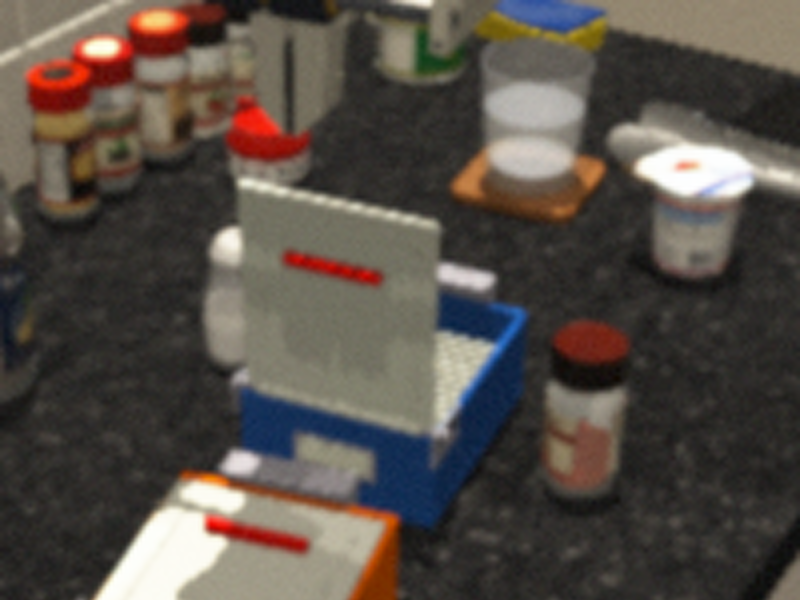

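View pics/wrist1.png

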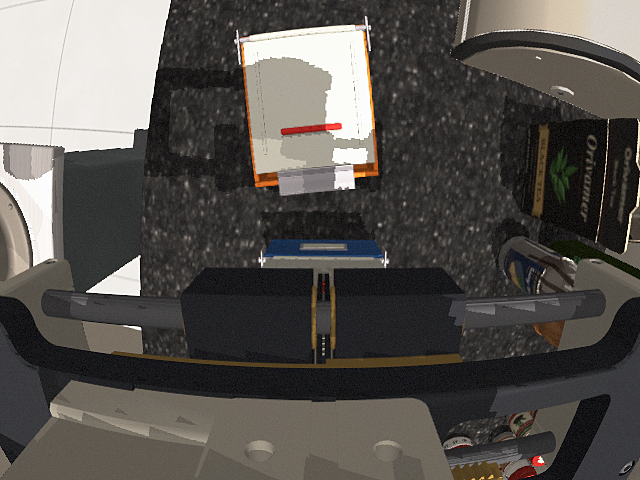

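```bash
python3 -m crank '[{"dx":4,"dy":0,"dz":0,"spin":0},{"dx":8,"dy":0,"dz":0,"spin":0},{"dx":11.2,"dy":0,"dz":0,"spin":0},{"dx":11.2,"dy":0,"dz":0,"spin":0},{"dx":11.2,"dy":0,"dz":0,"spin":0}]'
python3 -c "
from h import *
stat()
for n in ['scene','side']:
    c=capture(n); cv2.imwrite(f'pics/{n}2.png',c['frame']); print(n,proj(c,[tool()[1]]))
a=cv2.imread('pics/scene2.png')[150:270,250:410]; b=cv2.imread('pics/side2.png')[150:270,250:410]
cv2.imwrite('pics/2c.png',cv2.resize(np.hstack([a,b]),(800,300),interpolation=cv2.INTER_CUBIC))
"
```

```text
time: 2.53
tool_pos: [520.7, 127.3, 144.3]
tcp_rot: [-1.515, 1.568, -2.932]
contact_force: [0.7, 0.0, 0.4]
grip_width: -0.1
t 2.5333 tcp [520.7 127.3 144.3] box [-110.6   -0.8  144.3] F [0.74 0.05 0.35] grip -0.1 q [ 0.1   0.44  1.61 -0.    1.09 -0.06]
axes in box: [[0.0, 0.002, 1.0], [-0.003, 1.0, -0.002], [-1.0, -0.003, 0.0]]
scene [[306.35900532 218.09544191]]
side [[324.93955474 227.96013933]]
```

View pics/2c.png

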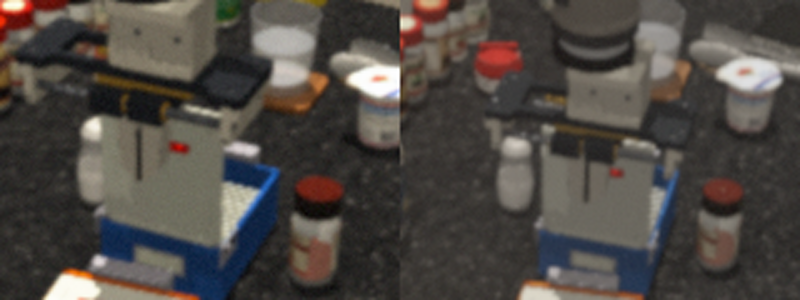

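```bash
cat > path.py <<'E'
from h import *
hx=9.5
def fpos(th,rc=84,s=0):
    f=lidpt(th,s,rc,2); fx,fz=f
    for r,n in [(92,10),(98,10)]:
        x,z=lidpt(th,s,r,n)
        if z>=fz: fx=min(fx,x)
    return fx-hx,fz
E
python3 -c "
from path import *
stat()
o,p,M=tool(); b=w2b(p)
for th in np.r_[1.59,1.5,1.4,1.3,1.2,1.1,1.0,.9,.8,.7,.6,.5,.4,.3,.2,.1,0]:
    x,z=fpos(th); print(round(th,2),'box',round(x,1),round(z,1),' dz %.2f dx %.2f'%((x+112)/10,-(z-144.7)/10))
"
```

```text
t 2.6333 tcp [522.9 128.  147.1] box [-111.     1.4  147.1] F [0.03 0.26 0.56] grip 0.4 q [ 0.1   0.44  1.61 -0.    1.09 -0.06]
axes in box: [[0.0, 0.002, 1.0], [0.004, 1.0, -0.002], [-1.0, 0.004, 0.0]]
1.59 box -91.4 146.9  dz 2.06 dx -0.22
1.5 box -83.0 146.9  dz 2.90 dx -0.22
1.4 box -73.7 146.1  dz 3.83 dx -0.14
1.3 box -64.5 144.5  dz 4.75 dx 0.02
1.2 box -55.5 142.0  dz 5.65 dx 0.27
1.1 box -46.7 138.8  dz 6.53 dx 0.59
1.0 box -38.2 134.8  dz 7.38 dx 0.99
0.9 box -30.1 130.0  dz 8.19 dx 1.47
0.8 box -22.6 124.7  dz 8.94 dx 2.00
0.7 box -16.5 118.6  dz 9.55 dx 2.61
0.6 box -11.3 112.1  dz 10.07 dx 3.26
0.5 box -6.7 105.0  dz 10.53 dx 3.97
0.4 box -2.9 97.6  dz 10.91 dx 4.71
0.3 box 0.2 89.7  dz 11.22 dx 5.50
0.2 box 2.4 81.6  dz 11.44 dx 6.31
0.1 box 3.9 73.4  dz 11.59 dx 7.13
0.0 box 4.5 65.0  dz 11.65 dx 7.97
```

```bash
python3 -m crank '[{"dx":-0.2,"dy":0,"dz":0.8,"spin":0},{"dx":-0.2,"dy":0,"dz":1.5,"spin":0},{"dx":-0.2,"dy":0,"dz":1.9,"spin":0},{"dx":-0.2,"dy":0,"dz":2.2,"spin":0},{"dx":-0.2,"dy":0,"dz":2.5,"spin":0},{"dx":-0.2,"dy":0,"dz":2.9,"spin":0},{"dx":-0.2,"dy":0,"dz":3.2,"spin":0},{"dx":-0.15,"dy":0,"dz":3.6,"spin":0},{"dx":-0.1,"dy":0,"dz":4.0,"spin":0},{"dx":-0.05,"dy":0,"dz":4.4,"spin":0},{"dx":0,"dy":0,"dz":4.75,"spin":0},{"dx":0.1,"dy":0,"dz":5.1,"spin":0},{"dx":0.2,"dy":0,"dz":5.4,"spin":0},{"dx":0.3,"dy":0,"dz":5.75,"spin":0},{"dx":0.45,"dy":0,"dz":6.15,"spin":0},{"dx":0.6,"dy":0,"dz":6.5,"spin":0},{"dx":0.75,"dy":0,"dz":6.9,"spin":0},{"dx":0.95,"dy":0,"dz":7.3,"spin":0},{"dx":1.2,"dy":0,"dz":7.75,"spin":0},{"dx":1.45,"dy":0,"dz":8.15,"spin":0}]'
python3 -c "
from h import *
stat()
for n in ['scene','side']:
    c=capture(n); cv2.imwrite(f'pics/{n}3.png',c['frame'])
a=cv2.imread('pics/scene3.png')[150:270,250:410]; b=cv2.imread('pics/side3.png')[150:270,250:410]
cv2.imwrite('pics/3c.png',cv2.resize(np.vstack([a,b]),(800,1200),interpolation=cv2.INTER_CUBIC)[::2,::2] if 0 else cv2.resize(np.hstack([a,b]),(800,300),interpolation=cv2.INTER_CUBIC))
"
```

```text
time: 4.3
tool_pos: [534.1, 47.9, 129.9]
tcp_rot: [-0.764, 1.571, -2.179]
contact_force: [0.2, -0.0, -0.2]
grip_width: 0.1
t 4.3 tcp [534.1  47.9 129.9] box [-3.010e+01  1.000e-01  1.299e+02] F [ 0.21 -0.02 -0.24] grip 0.1 q [-0.05  0.46  1.63 -0.    1.05 -0.21]
axes in box: [[0.0, 0.0, 1.0], [-0.0, 1.0, -0.0], [-1.0, -0.0, 0.0]]
```

View pics/3c.png

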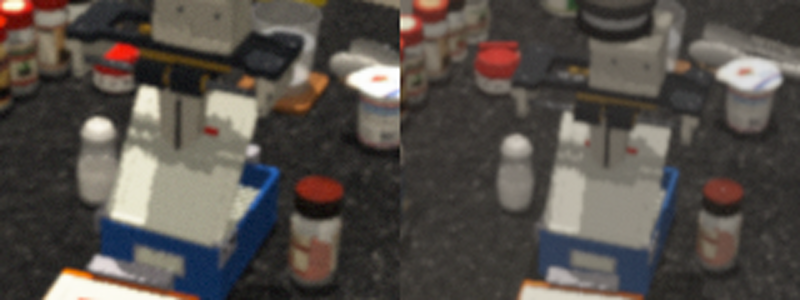

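```bash
python3 -m crank '[{"dx":0.27,"dy":0,"dz":0.4,"spin":0},{"dx":0.55,"dy":0,"dz":0.8,"spin":0},{"dx":0.85,"dy":0,"dz":1.1,"spin":0},{"dx":1.15,"dy":0,"dz":1.4,"spin":0},{"dx":1.5,"dy":0,"dz":1.65,"spin":0},{"dx":1.8,"dy":0,"dz":1.9,"spin":0},{"dx":2.15,"dy":0,"dz":2.15,"spin":0},{"dx":2.5,"dy":0,"dz":2.4,"spin":0},{"dx":2.9,"dy":0,"dz":2.6,"spin":0},{"dx":3.25,"dy":0,"dz":2.75,"spin":0},{"dx":3.65,"dy":0,"dz":2.9,"spin":0},{"dx":4.05,"dy":0,"dz":3.05,"spin":0},{"dx":4.45,"dy":0,"dz":3.2,"spin":0},{"dx":4.85,"dy":0,"dz":3.3,"spin":0},{"dx":5.25,"dy":0,"dz":3.35,"spin":0},{"dx":5.6,"dy":0,"dz":3.4,"spin":0},{"dx":5.9,"dy":0,"dz":3.4,"spin":0},{"dx":6.1,"dy":0,"dz":3.4,"spin":0},{"dx":6.3,"dy":0,"dz":3.4,"spin":0},{"dx":6.3,"dy":0,"dz":3.4,"spin":0}]'
python3 -c "
from h import *
stat()
for n in ['scene','side']:
    c=capture(n); cv2.imwrite(f'pics/{n}4.png',c['frame']); stat()
a=cv2.imread('pics/scene4.png')[160:280,260:400]; b=cv2.imread('pics/side4.png')[170:290,280:420]
cv2.imwrite('pics/4a.png',cv2.resize(a,(700,600),interpolation=cv2.INTER_CUBIC))
cv2.imwrite('pics/4b.png',cv2.resize(b,(700,600),interpolation=cv2.INTER_CUBIC))
"
```

```text
time: 6.07
tool_pos: [539.3, 14.8, 66.9]
tcp_rot: [-1.614, 1.571, -3.029]
contact_force: [0.7, -0.5, 0.8]
grip_width: 0.4
t 6.0667 tcp [539.3  14.8  66.9] box [ 3.4  0.1 66.9] F [ 0.66 -0.45  0.77] grip 0.4 q [-0.11  0.55  1.69 -0.    0.91 -0.27]
axes in box: [[-0.0, 0.0, 1.0], [-0.0, 1.0, -0.0], [-1.0, -0.0, -0.0]]
t 6.1167 tcp [539.4  14.8  67.1] box [ 3.4  0.1 67.1] F [-0.21  0.52 -0.09] grip 0.5 q [-0.11  0.55  1.69 -0.    0.91 -0.27]
axes in box: [[0.0, 0.0, 1.0], [-0.0, 1.0, -0.0], [-1.0, -0.0, 0.0]]
t 6.1667 tcp [539.4  14.8  67.2] box [ 3.4  0.1 67.2] F [-0.58 -0.98  0.64] grip 0.4 q [-0.11  0.55  1.69 -0.    0.91 -0.27]
axes in box: [[0.0, 0.0, 1.0], [-0.0, 1.0, -0.0], [-1.0, -0.0, 0.0]]
```

View pics/4a.png

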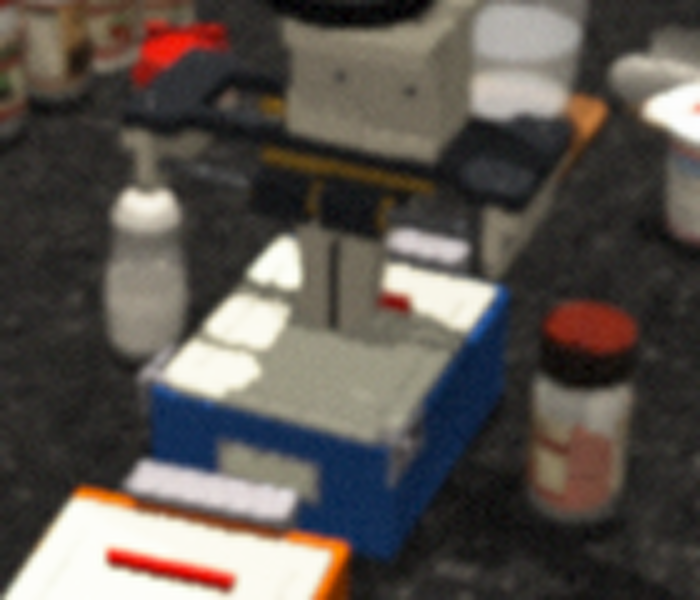

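View pics/4b.png

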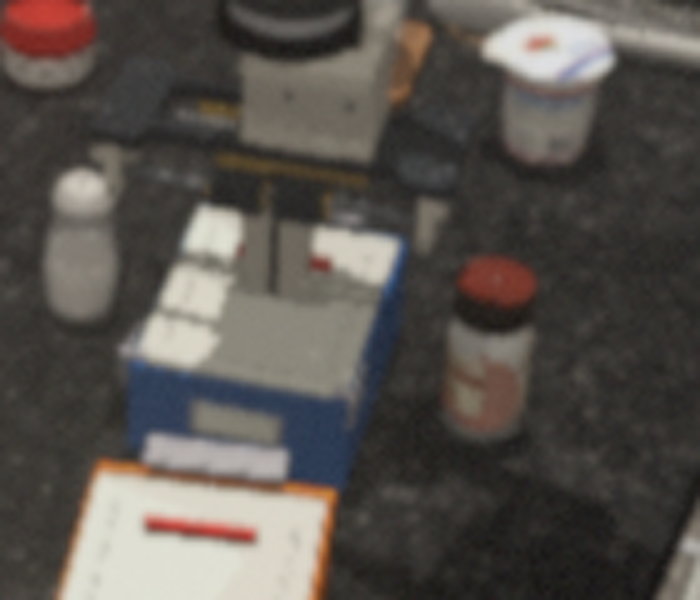

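```bash
python3 -m crank '[{"dx":0.1,"dy":0,"dz":0,"spin":0},{"dx":0.15,"dy":0,"dz":0,"spin":0},{"dx":0.2,"dy":0,"dz":0,"spin":0},{"dx":0.2,"dy":0,"dz":0,"spin":0}]'
python3 -c "
from h import *
stat()"
python3 -m crank '[{"dx":0.05,"dy":0,"dz":0,"spin":0},{"dx":0.05,"dy":0,"dz":0,"spin":0}]'
python3 -m crank '[{"dx":0.05,"dy":0,"dz":0,"spin":0},{"dx":0.05,"dy":0,"dz":0,"spin":0}]'
```

```text
time: 6.5
tool_pos: [539.4, 14.7, 65.2]
tcp_rot: [0.638, 1.571, -0.776]
contact_force: [-1.0, 0.3, 0.8]
grip_width: 0.1
t 6.5 tcp [539.4  14.7  65.2] box [ 3.5  0.1 65.2] F [-0.96  0.26  0.8 ] grip 0.1 q [-0.11  0.55  1.69 -0.    0.9  -0.27]
axes in box: [[0.0, 0.0, 1.0], [0.0, 1.0, -0.0], [-1.0, 0.0, 0.0]]
time: 6.67
tool_pos: [539.5, 14.7, 64.9]
tcp_rot: [0.999, 1.57, -0.416]
contact_force: [-1.1, 0.2, 3.6]
grip_width: 0.4
time: 6.83
tool_pos: [539.6, 14.7, 64.6]
tcp_rot: [1.148, 1.57, -0.267]
contact_force: [-1.8, -0.5, 6.0]
grip_width: 0.6
```

```bash
python3 -c "
from h import *
sc,_=cam('scene'); si,_=cam('side')
for s in (0,7,14):
    P=b2w([[22+s,-28,73],[28+s,-28,73],[28+s,28,73],[25+s,-28,69]]); 
    print(s,((proj(sc,P)-[260,160])*5).round(0).tolist(), ((proj(si,P)-[280,170])*5).round(0).tolist())
    P=b2w([[-72+s,-57,65],[-72+s,57,65]]);print('  lid rear',((proj(sc,P)-[260,160])*5).round(0).tolist(), ((proj(si,P)-[280,170])*5).round(0).tolist())
a=sc['frame'][200:240,310:360]; b=si['frame'][200:240,310:360]
cv2.imwrite('pics/5.png',cv2.resize(np.hstack([a,b]),(800,320),interpolation=cv2.INTER_CUBIC))
for s in (0,7,14):
    P=b2w([[28+s,-28,73],[22+s,-28,65]]); print(s,((proj(sc,P)-[310,200])*8).round(0).tolist(),((proj(si,P)-[310,200])*8+[400,0]).round(0).tolist())
"
```

```text
0 [[408.0, 300.0], [413.0, 294.0], [304.0, 268.0], [410.0, 304.0]] [[334.0, 263.0], [336.0, 256.0], [237.0, 239.0], [335.0, 265.0]]
  lid rear [[390.0, 435.0], [157.0, 374.0]] [[348.0, 390.0], [137.0, 351.0]]
7 [[414.0, 293.0], [418.0, 287.0], [310.0, 261.0], [416.0, 297.0]] [[337.0, 255.0], [339.0, 249.0], [240.0, 232.0], [337.0, 258.0]]
  lid rear [[396.0, 427.0], [164.0, 366.0]] [[351.0, 382.0], [140.0, 343.0]]
14 [[419.0, 286.0], [424.0, 280.0], [316.0, 254.0], [421.0, 290.0]] [[339.0, 248.0], [342.0, 242.0], [243.0, 225.0], [340.0, 251.0]]
  lid rear [[402.0, 418.0], [171.0, 358.0]] [[354.0, 374.0], [144.0, 335.0]]
0 [[261.0, 151.0], [252.0, 183.0]] [[698.0, 170.0], [693.0, 199.0]]
7 [[269.0, 139.0], [261.0, 172.0]] [[702.0, 158.0], [697.0, 187.0]]
14 [[278.0, 128.0], [270.0, 160.0]] [[707.0, 147.0], [702.0, 175.0]]
```

View pics/5.png

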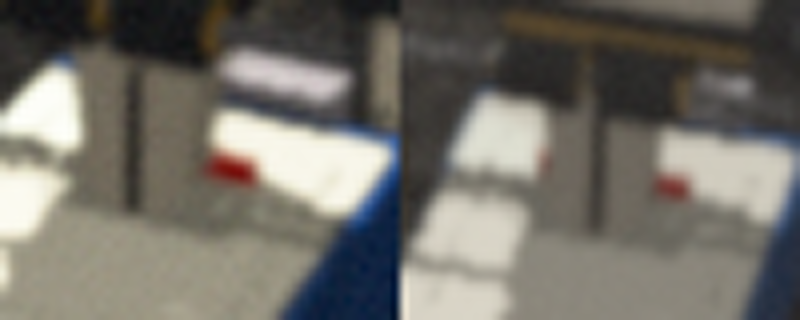

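```bash
python3 -m crank '[{"dx":-0.03,"dy":0,"dz":0.2,"spin":0},{"dx":-0.03,"dy":0,"dz":0.4,"spin":0},{"dx":-0.03,"dy":0,"dz":0.6,"spin":0},{"dx":-0.03,"dy":0,"dz":0.75,"spin":0},{"dx":-0.03,"dy":0,"dz":0.9,"spin":0},{"dx":-0.03,"dy":0,"dz":1.0,"spin":0},{"dx":-0.03,"dy":0,"dz":1.1,"spin":0},{"dx":-0.03,"dy":0,"dz":1.2,"spin":0}]'
python3 -m crank '[{"dx":0,"dy":0,"dz":0.1,"spin":0},{"dx":0,"dy":0,"dz":0.2,"spin":0},{"dx":0,"dy":0,"dz":0.3,"spin":0},{"dx":0,"dy":0,"dz":0.4,"spin":0},{"dx":0,"dy":0,"dz":0.5,"spin":0},{"dx":0,"dy":0,"dz":0.6,"spin":0}]'
python3 -c "
from h import *
stat()"
```

```text
time: 7.6
tool_pos: [541.3, 3.0, 64.7]
tcp_rot: [2.554, 1.57, 1.139]
contact_force: [-0.3, 2.7, 5.4]
grip_width: 0.5
time: 8.1
tool_pos: [542.3, -2.6, 64.7]
tcp_rot: [2.525, 1.57, 1.11]
contact_force: [-0.6, 3.4, 5.3]
grip_width: 0.2
t 8.1 tcp [542.3  -2.6  64.7] box [21.   0.3 64.7] F [-0.61  3.44  5.3 ] grip 0.2 q [-0.15  0.55  1.68  0.    0.91 -0.3 ]
axes in box: [[-0.001, 0.0, 1.0], [0.0, 1.0, -0.0], [-1.0, 0.0, -0.001]]
```

```bash
python3 -m crank '[{"dx":0,"dy":0,"dz":0.1,"spin":0},{"dx":0,"dy":0,"dz":0.2,"spin":0},{"dx":0,"dy":0,"dz":0.3,"spin":0},{"dx":0,"dy":0,"dz":0.4,"spin":0},{"dx":0,"dy":0,"dz":0.4,"spin":0}]'
python3 -m crank '[{"dx":0,"dy":0,"dz":0.07,"spin":0},{"dx":0,"dy":0,"dz":0.14,"spin":0},{"dx":0,"dy":0,"dz":0.14,"spin":0}]'
python3 -c "
from h import *
stat()
sc,_=cam('scene'); si,_=cam('side')
a=sc['frame'][200:240,310:360]; b=si['frame'][200:240,310:360]
cv2.imwrite('pics/6.png',cv2.resize(np.hstack([a,b]),(800,320),interpolation=cv2.INTER_CUBIC))
"
```

```text
time: 8.52
tool_pos: [543.0, -6.7, 64.6]
tcp_rot: [2.372, 1.57, 0.957]
contact_force: [-1.3, 4.7, 4.3]
grip_width: 0.2
time: 8.77
tool_pos: [542.9, -6.9, 64.5]
tcp_rot: [3.072, 1.568, 1.657]
contact_force: [-1.0, 10.1, 5.6]
grip_width: 0.4
t 8.7667 tcp [542.9  -6.9  64.5] box [25.4  0.2 64.5] F [-1.   10.11  5.64] grip 0.4 q [-0.16  0.56  1.68  0.    0.91 -0.31]
axes in box: [[-0.002, 0.001, 1.0], [0.0, 1.0, -0.001], [-1.0, 0.0, -0.002]]
```

View pics/6.png

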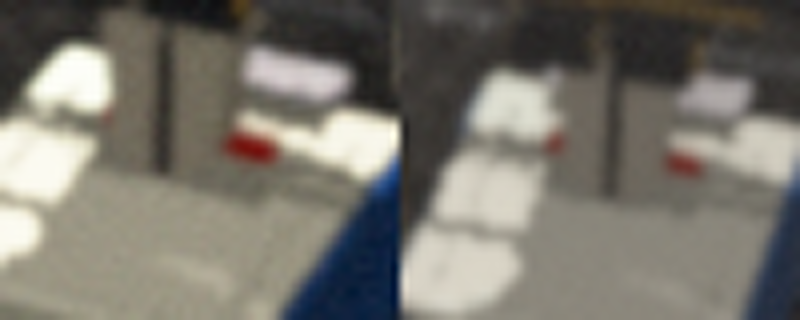

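```bash
python3 -m crank '[{"dx":0,"dy":0,"dz":-0.1,"spin":0},{"dx":-0.1,"dy":0,"dz":-0.12,"spin":0},{"dx":-0.3,"dy":0,"dz":-0.15,"spin":0},{"dx":-0.7,"dy":0,"dz":-0.2,"spin":0},{"dx":-1.2,"dy":0,"dz":-0.3,"spin":0},{"dx":-2.5,"dy":0,"dz":-0.3,"spin":0},{"dx":-5,"dy":0,"dz":-0.3,"spin":0},{"dx":-9,"dy":0,"dz":-0.3,"spin":0},{"dx":-13,"dy":0,"dz":-0.3,"spin":0},{"dx":-17,"dy":0,"dz":-0.3,"spin":0},{"dx":-20,"dy":0,"dz":-0.3,"spin":0},{"dx":-20,"dy":0,"dz":-0.3,"spin":0},{"dx":-20,"dy":0,"dz":-0.3,"spin":0}]'
python3 -c "
from h import *
stat()
sc,_=cam('scene'); si,_=cam('side')
cv2.imwrite('pics/scene7.png',sc['frame'])
a=sc['frame'][160:280,260:400]; b=si['frame'][170:290,280:420]
cv2.imwrite('pics/7.png',cv2.resize(np.hstack([a,b]),(800,343),interpolation=cv2.INTER_CUBIC))
cv2.imwrite('pics/7s.png',cv2.resize(a,(700,600),interpolation=cv2.INTER_CUBIC))
"
```

```text
time: 9.95
tool_pos: [543.2, -6.1, 266.6]
tcp_rot: [1.048, 1.566, -0.367]
contact_force: [-0.1, -0.1, -1.5]
grip_width: 0.6
t 9.95 tcp [543.2  -6.1 266.6] box [ 24.7   0.6 266.6] F [-0.12 -0.12 -1.49] grip 0.6 q [-0.15  0.35  1.41 -0.    1.38 -0.31]
axes in box: [[0.002, 0.001, 1.0], [0.004, 1.0, -0.001], [-1.0, 0.004, 0.002]]
```

View pics/7.png

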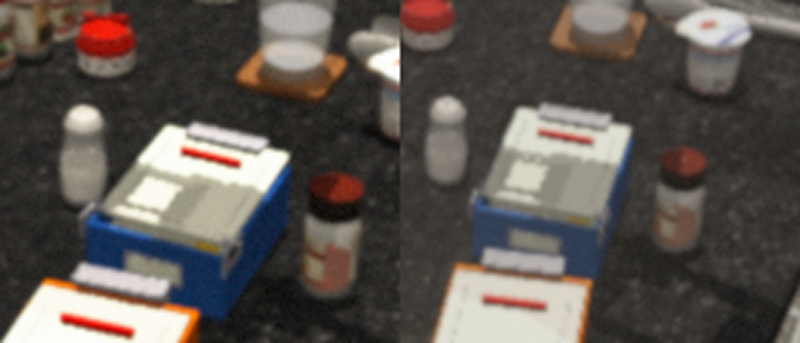

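View pics/7s.png

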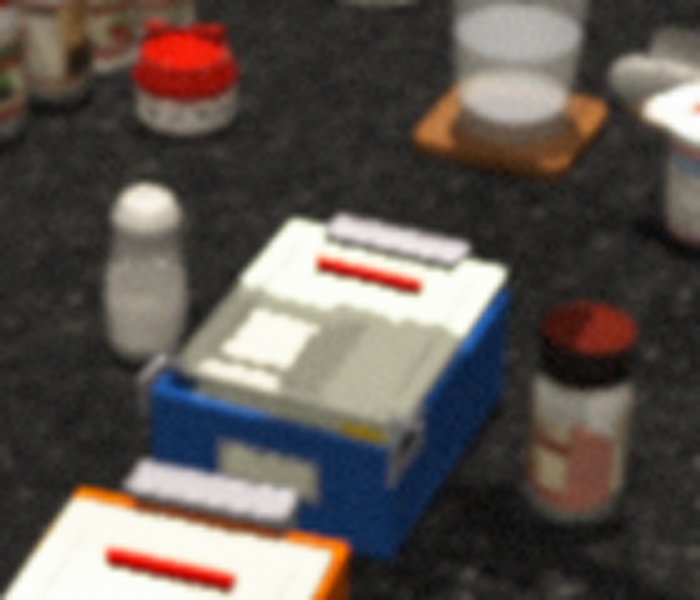

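```bash
python3 -c "
from h import *
stat()
c=capture('scene')['frame']; a=cv2.imread('pics/scene0.png'); d=cv2.absdiff(a,c).max(2)
for n,(x0,x1,y0,y1) in dict(salt=(280,292,195,235),spice=(365,388,220,266),mug=(208,285,330,410),yog=(388,420,176,212),sugar=(146,200,298,372)).items(): print(n,d[y0:y1,x0:x1].mean().round(1))
cv2.imwrite('pics/8.png',c)
bot.close_job()"
```

```text
t 10.05 tcp [541.9  -5.7 263.5] box [ 24.   -0.6 263.5] F [-0.7  -0.79 -0.88] grip 0.0 q [-0.15  0.35  1.41 -0.    1.38 -0.31]
axes in box: [[0.0, 0.001, 1.0], [-0.002, 1.0, -0.001], [-1.0, -0.002, 0.0]]
salt 9.2
spice 8.4
mug 4.0
yog 3.4
sugar 3.5
the job is handed in; nothing more can be done
```

View pics/8.png

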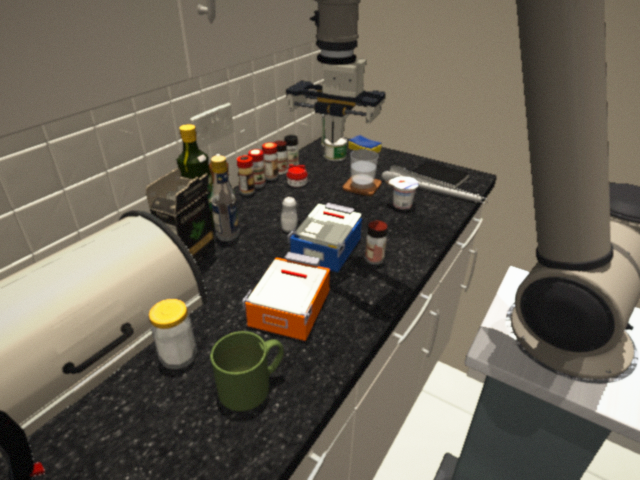

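The blue card box is shut and I handed the job in at about 10 s; the interface reports no verdict. I folded the lid down with closed fingertips behind it and pressed it flat with about 6 N. I then pushed it by the red ridge until it hit its stop, with the force rising to about 10 N, and lifted clear.

- **Flat before sliding:** while I was pressing the lid flat, the ridge's position in the images put the pin at about 0 mm, so it had not slid early.
- **Fully home:** after letting go, the ridge's pixels match about 14 mm of slide. The free edge is under the steel lip and the lid has stayed down.
- **Things around the box:** all five loose things look upright and in place in the last picture. The before-and-after pixel differences were small for the mug, yoghurt pot and sugar jar. They were somewhat larger for the salt and spice jar (8 to 9 grey levels). I put that down to changed shadows and the lid having hidden part of the salt, but I didn't measure their positions again.

No check failed or disagreed. The robot's position readings scattered by 2 to 3 mm when it was moving freely, so I relied on the commanded poses and the force rise at the stop.

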